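# Lock the second clamp on a lath glue-up

## Robot

A 6-joint arm with a two-finger parallel gripper is mounted at the origin on the work surface; the furniture and walls round the work are solid. World frame = base frame: x ahead of the robot, y to its left, z up, the work surface at z = 0. Lengths are in m, angles in rad, forces in N, time in s.
With the tool pointing down it reaches from about 0.375 to 0.9 m from the base axis. Payload 3.1 kg.
Tool frame: the origin (TCP) lies on the front face of the gripper's body, between the roots of the fingers; the fingertips stand 70 mm ahead of it and the grasp point (between the pads) lies 51 mm ahead of it; z points along the fingers, y is the line along which they close (so a half turn about z gives the same grasp; the last joint's range is limited). The gripper opens to 87 mm and grips with 3 to 60 N. Pads are 19 mm wide; open, the fingers measure 117 mm over their backs; the gripper's body (75 mm by 190 mm) begins 51 mm behind the grasp point.
Start: joints at [-1.397, 0.527, 1.433, -0, 1.181, -0.178], TCP at [0.215, -0.587, 0.292] pointing down, gripper open.
Joint ranges: [-3.08, 3.08], [-0.75, 2.2], [0.22, 2.44], [-1.43, 4.57], [0, 2.65], [-2.85, 2.85]. Speed limits (rad/s): [2.79, 2.79, 3.14, 3.14, 3.14, 3.14].

## Interface

Orientations are given as a unit quaternion [x, y, z, w].
In Python, from rig import robot, cams, ticket gives the robot as it stands. The module is installed in compiled form; this text tells all that it offers.
- The arm moves only by the shell command python3 -m crank 'ROWS' [FORCE]. ROWS is JSON, a list of rows, each a list of 7 numbers: the shift along the tool's x, y, z in cm, then the turn, a rotation vector about the tool's x, y, z in rad, then the closure, from 0 (fully open) to 1 (shut). A call has 1 to 5 rows; each row shifts and turns the commanded pose from where the row before left it, along the tool's axes as they then stand; what a row does not reach is not made up. A row lasts 1/8 s, in which the tool goes at most 62.5 mm and 10.7 degrees, less where a joint would pass 70% of its speed; a pose out of reach is approached as far as the arm can. A call is refused whole if a number of a shift passes 6.25 or a number of a turn 0.188, either way. A call with a gripper value outside its range is refused whole. The fingers move at their own pace and stop on an object; FORCE is the grip in N (left out, the last holds). Time passes only in rows, so rows that do not move let the fingers close. It gives the time, the measured TCP pose, the force, the opening and the grip force at its end, in the units of the state.
- robot.get_obs(): the state, without advancing time (a new reading comes with each control period).
- cams.camera(name): name is "side" or "top"; returns the picture (384x512x3 uint8, red, green, blue); there is no depth.
- cams.camera_info(name): a dict with "intrinsics" (3x3 intrinsics, pixels), "pose" (4x4, takes a point from camera to world coordinates). Camera axes: x right, y down, z forward; pixel columns grow to the right and rows downward; lengths in m; the calibration is good to about 2 mm. A picture is of the moment at which its call begins. camera_info takes no time and is no camera call.
- ticket.hand_in(): hands the job in; it is judged then, once.
The state is a dict: "time": time; "q": joint angles; "joint_velocities": joint speeds; "joint_torque": joint torques, N m; "position": TCP position; "tool_rot": TCP orientation; "ft_force": force on the tool from outside, world axes, zero at the start; "moment": the same for the moment, N m; "grip_width": finger opening in m; "grip_force": force on a finger pad.
Only numpy, scipy, OpenCV 4.12 (cv2) and the standard library are available. Lean on these libraries where they do the work, as an engineer would, in place of code of your own. Each camera call takes 0.05 s, during which the arm holds its last target. There are 200 camera calls.

## Task

Two laths are being glued face to face: one locking clamp already holds one end, but at the free end they still gape. Carry the other locking clamp over with its jaws open (its head is the place to hold it), lay it flat on the table round the free end so that its two pads stand one on each side of the laths, about 25 mm in from the end, and let go; then take it across both handles and squeeze, harder if need be, until they stiffen, snap over and stay locked with the joint shut. Do not shove the laths about or tip them, and leave the other things on the bench alone.

Things in the scene. Friction and masses are not known exactly. Their poses are not given: they have to be found in the camera images.
- clamp: Loose steel locking clamp (C-jaw locking pliers), 0.5 kg, 230 mm long, lying flat. Origin on the table under the head's big rivet; x to the jaws, y to the fixed jaw and handle, z up. Fixed handle: bar x -118 to -6, y 5 to 17 mm, 22 high, set screw behind it to x -143. Moving handle: 12 wide, 20 high, red lever inside, pivots in the head at (-4, -15), when open it slants away to -y by 0.40 rad
- clamp_head (a point): Middle of the clamp's head, (0, -0.5, 12) mm in its frame, near its centre of mass: a block 34 mm along x (-15 to 19), 35 mm along y (-18 to 17), 24 mm high, with room for fingers on both y sides; the open moving jaw spreads to -y from x 22 on
- clamp_grips (a point): Point (-88, 0, 11) mm in the clamp's frame, between the handles near their ends. Over their outsides the handles measure here 64 mm open (y +17 to -47), 30 mm locked. Bearing on the wood they stiffen to a peak of 14 to 26 N squeezed here (it varies from start to start), then give, snap past dead centre to a stop and stay; let go earlier, a weak spring reopens them
- clamp_mouth (a point): Point (75, 0, 12) mm in the clamp's frame, midway between its pads on the wood (20 mm across, rubber faces). Open, the fixed pad's face is at y +6 to +9 mm, the moving pad's nearest edge at y -27. Between the arms the throat is free for x over 42 mm; arms end at x 85. Squeezed with nothing in the jaws the clamp shuts uselessly
- clamp_handle (a joint): Knee angle of the clamp's handle toggle, growing as the handles close (rad): 0 open, 0.71 dead centre, 0.80 snapped over and locked against its stop
- glue_up: Two laths on edge, face to face, 260 mm long, 18 mm thick when shut, 36 mm high, a locked clamp of the same kind on one end (x -325 to -95, up to 40 mm either side); 0.9 kg, loose. Origin on the table under the laths' middle, x along them to the free end at x +130 mm, z up. Light lath at y -9 to +1 mm, darker lath at y +1 to +9 when shut
- spring_lath (a joint): Angle by which the darker lath gapes from the light one, turning at x -95 mm (rad): 0 shut; 0.03 at the start: 7 mm at the free end, outer face at y +15 mm 25 mm in from it. Springy: some 4 N at the end shut it, let go it reopens
- glue_tube: Bystander: red glue tube, 189 x 63 x 42 mm, lying behind the work; origin under its middle
- sanding_block: Bystander: brown cork-coloured sanding block, 100 x 60 x 30 mm, lying in front of the work; origin under its middle
- marker: Bystander: blue and white marker pen, 135 x 17 x 16 mm, lying in front of the work; origin under its middle
- brush: Bystander: small dark-handled paint brush, 186 x 25 x 15 mm, lying in front of the work; origin under its middle
- blue_jar: Bystander: small paint jar with a blue band and white lid, 61 mm across, 74 mm tall, behind the work; origin under its middle
Not all that is in view belongs to the job. What is shaped like the clamp but green is not meant.

How it is judged:
By the outcome, as a careful person would: the job done as asked, in the order asked, and still so for the second after the job is handed in, with the robot touching nothing.
It also fails if it takes over 51 s, if anything falls off the work surface, if the arm or the gripper's body presses on something with over 40 N, if the wrist force passes 120 N, or if a joint passes its speed limit or range.

## Working session

There is one attempt and no reset: what is moved stays moved. The work goes in short steps, Python scripts to look and compute and a shell command to move; the robot and the scene stay as the last step left them, time stands still between calls to the robot, and variables do not carry over. Pictures are saved under pics/ and viewed, at most 11 in all, crops included, and the job is handed in when it is done.

```bash
mkdir -p pics; python3 - <<'E'
from rig import robot,cams
import cv2,numpy as np
for n in("top","side"):
    im=cams.camera(n); cv2.imwrite(f"pics/{n}0.png",cv2.resize(im[:,:,::-1],None,fx=1.5,fy=1.5,interpolation=cv2.INTER_CUBIC)); np.save(f"{n}0.npy",im)
    i=cams.camera_info(n); print(n,np.round(i["intrinsics"],1).tolist(),np.round(i["pose"],3).tolist())
o=robot.get_obs(); print(o)
E
```

```text
top [[351.8, 0.0, 257.6], [0.0, 351.8, 191.9], [0.0, 0.0, 1.0]] [[0.024, -0.986, 0.166, 0.412], [-1.0, -0.026, -0.006, -0.029], [0.01, -0.165, -0.986, 0.913], [0.0, 0.0, 0.0, 1.0]]
side [[402.0, 0.0, 256.9], [0.0, 402.0, 187.6], [0.0, 0.0, 1.0]] [[0.757, 0.528, -0.385, 1.021], [0.653, -0.599, 0.463, -0.558], [0.014, -0.602, -0.798, 0.958], [0.0, 0.0, 0.0, 1.0]]
{'time': 0.1, 'q': array([-1.39747743e+00,  5.28378384e-01,  1.43380532e+00,  3.89858758e-06,
        1.18138554e+00, -1.78506634e-01]), 'joint_velocities': array([ 0.00071139, -0.00218491, -0.00286016,  0.0003174 ,  0.00041519,
       -0.00145281]), 'joint_torque': array([-2.66218003e-04, -4.40987384e+01, -1.77151036e+01,  6.34164736e-02,
        5.33973263e-02, -5.13895964e-05]), 'position': array([ 0.21531306, -0.58616939,  0.29135626]), 'tool_rot': array([ 9.84566858e-01,  1.75006073e-01,  4.36611269e-06, -9.88283173e-04]), 'ft_force': array([ 0.2102118 , -0.31283138, -0.26874677]), 'moment': array([-0.00433415,  0.03794004, -0.04383373]), 'grip_force': 0.0, 'grip_width': 0.08758977904798394}
```

View pics/top0.png

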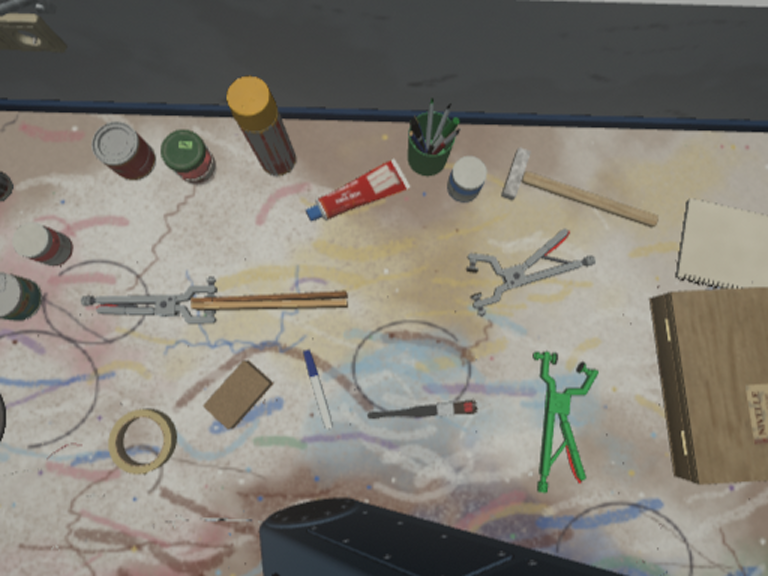

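View pics/side0.png

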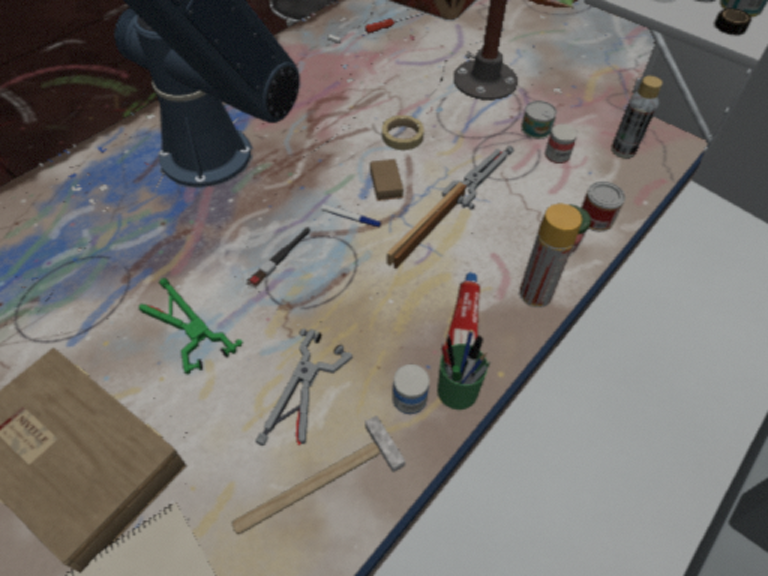

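The steel clamp is at about (515,275) in the enlarged top view, jaws to the left. Its red lever is at (565,235), and its fixed handle and set screw run to (592,262). The other candidates are the green clamp at (560,410), which is excluded by colour, and the locked clamp on the laths at (150,303). The laths' free end is at (347,299), with the darker lath on the upper side. I'll confirm with enlarged crops.

```bash
python3 - <<'E'
import cv2,numpy as np
t=np.load("top0.npy")[:,:,::-1]
# 8x crops: clamp x305-400,y145-215 ; laths x120-240,y180-220
a=cv2.resize(t[148:213,305:403],None,fx=8,fy=8,interpolation=cv2.INTER_CUBIC)
cv2.imwrite("pics/c1.png",a[:, :800])
b=cv2.resize(t[172:232,50:240],None,fx=4,fy=4,interpolation=cv2.INTER_CUBIC)
c=cv2.resize(t[185:215,160:240],None,fx=9,fy=9,interpolation=cv2.INTER_CUBIC)
b=cv2.copyMakeBorder(b,0,0,0,800-b.shape[1],cv2.BORDER_CONSTANT);c=cv2.copyMakeBorder(c,0,0,0,800-c.shape[1],cv2.BORDER_CONSTANT)
cv2.imwrite("pics/c2.png",np.vstack([b,c]))
E
```

```text
(no output)
```

View pics/c1.png

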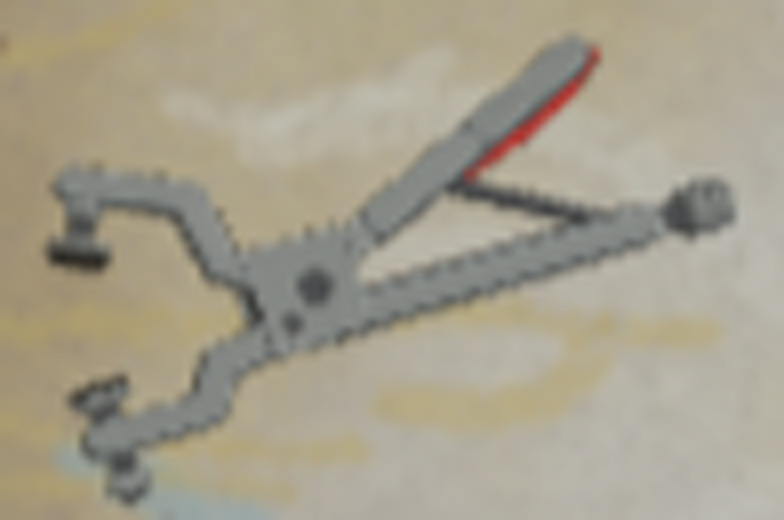

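View pics/c2.png

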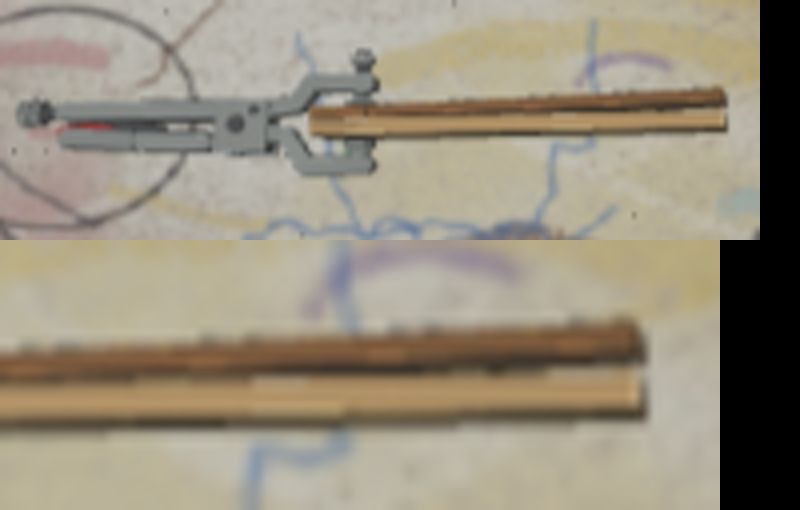

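The steel clamp is confirmed: rivet at crop (315,287), fixed bar running to the set screw at (700,205), red lever on the upper handle, and pads at (78,255) and (98,395). The light lath is below and the darker one above, with the end at about (640,390) in the lower crop. Next I'll measure it.

```bash
cat > h.py <<'E'
import cv2,numpy as np
from rig import robot,cams
def ray(n,u,v,z):
    i=cams.camera_info(n);K=np.array(i["intrinsics"]);T=np.array(i["pose"])
    d=T[:3,:3]@np.linalg.solve(K,[u,v,1.]);c=T[:3,3];return c+d*(z-c[2])/d[2]
def proj(n,p):
    i=cams.camera_info(n);K=np.array(i["intrinsics"]);T=np.array(i["pose"])
    q=K@(T[:3,:3].T@(np.array(p)-T[:3,3]));return q[:2]/q[2]
def fit(P): # line through points -> mean, dir, rms
    P=np.array(P);m=P.mean(0);u,s,v=np.linalg.svd(P-m);return m,v[0],s[1]/len(P)**.5
E
python3 - <<'E'
from h import *
t=np.load("top0.npy").astype(float); s=np.load("side0.npy")
r,g,b=t[...,0],t[...,1],t[...,2]
# rivet dark centroid
def dark(x0,x1,y0,y1,th):
    w=np.clip(th-t[y0:y1,x0:x1].mean(2),0,None);yy,xx=np.mgrid[y0:y1,x0:x1];return (w*xx).sum()/w.sum(),(w*yy).sum()/w.sum()
print(t[180:188,339:350].mean(2).astype(int))
u,v=dark(341,348,180,187,118);R=ray("top",u,v,.025);print("rivet",u,v,R,"side px",np.array(proj("side",R))*1.5)
# fixed bar: soft greyness
gr=np.clip((b-r+25)/25,0,1)
pts=[]
for c in range(354,382,2):
    yc=148+(300-(c-305-46)*8*0.27)/8   # approx bar centre row
    rows=np.arange(int(yc)-4,int(yc)+6)
    if c in(354,370): print(c,yc,[(int(x),int(y)) for x,y in zip(r[rows,c],b[rows,c])])
# lath columns
for c in(170,200,225):print(c,[tuple(t[q,c].astype(int)) for q in range(190,208)])
for q in(196,198,200,201,202):print(q,[tuple(t[q,c].astype(int)) for c in range(226,235)])
E
```

```text
[[133 133 133 133 132 132 133 134 131 132 135]
 [133 134 133 133 119 110 122 132 132 132 141]
 [133 133 134 114  94  82  93 115 131 132 147]
 [133 133 134  92  78  77  76 100 130 132 140]
 [132 133 134 101  80  77  75 108 131 133 133]
 [133 133 134 125  88  84  92 122 133 134 132]
 [134 133 127 132 118 117 121 131 132 134 132]
 [134 113  98 114 131 133 133 132 132 134 133]]
rivet 343.9438502673797 183.43917112299468 [ 0.58919513 -0.25549492  0.025     ] side px [303.84988374 368.8117913 ]
354 184.69 [(184, 166), (181, 162), (137, 123), (116, 116), (133, 134), (132, 131), (128, 128), (101, 101), (143, 109), (176, 139)]
370 180.37 [(181, 159), (145, 131), (131, 132), (138, 140), (133, 133), (130, 131), (104, 105), (143, 131), (175, 151), (178, 143)]
170 [(np.int64(186), np.int64(179), np.int64(153)), (np.int64(183), np.int64(177), np.int64(155)), (np.int64(184), np.int64(177), np.int64(155)), (np.int64(186), np.int64(179), np.int64(154)), (np.int64(187), np.int64(180), np.int64(155)), (np.int64(188), np.int64(181), np.int64(158)), (np.int64(167), np.int64(154), np.int64(131)), (np.int6
[... 3576 characters left out ...]
64(171), np.int64(141), np.int64(99)), (np.int64(179), np.int64(155), np.int64(113)), (np.int64(137), np.int64(126), np.int64(106)), (np.int64(178), np.int64(174), np.int64(161)), (np.int64(187), np.int64(183), np.int64(170)), (np.int64(186), np.int64(183), np.int64(170))]
202 [(np.int64(176), np.int64(144), np.int64(101)), (np.int64(176), np.int64(145), np.int64(101)), (np.int64(176), np.int64(144), np.int64(102)), (np.int64(176), np.int64(144), np.int64(101)), (np.int64(182), np.int64(157), np.int64(115)), (np.int64(127), np.int64(115), np.int64(94)), (np.int64(177), np.int64(173), np.int64(159)), (np.int64(188), np.int64(184), np.int64(171)), (np.int64(188), np.int64(184), np.int64(172))]
```

```bash
python3 - <<'E'
from h import *
t=np.load("top0.npy").astype(float); r,g,b=t[...,0],t[...,1],t[...,2]
# light lath lower top-edge: last row where R falls below 130 after the bright ridge
P=[];D=[]
def cross(col,a,bb,th,fall=True):
    for q in range(a,bb):
        x,y=col[q],col[q+1]
        if (x>=th>y) if fall else (x<th<=y): return q+(x-th)/(x-y)
for c in range(150,229):
    e=cross(r[:,c],201,207,132)
    if e:P.append(ray("top",c,e,.036)[:2])
    e=cross(r[:,c],190,200,150)
    if e:D.append(ray("top",c,e,.036)[:2])
m,d,s=fit(P); d*=-np.sign(d[1]); print("light outer edge",m,d,s*1e3)
n=np.array([-d[1],d[0]]); print("n(lath y)",n)
md,dd,sd=fit(D);print("dark outer",md,dd*-np.sign(dd[1]),sd*1e3)
# end: right edge of light lath rows 200-202, col 230-231
E_=[]
for q in(200,201,202):
    row=b[q];e=cross(t[q].max(1)-t[q].min(1),228,233,40);print(q,e);E_.append(ray("top",e,q,.036)[:2])
E_=np.mean(E_,0)
org=m+9e-3*n; L=((E_-org)@d); end=org+L*d
print("end centre(y=0)",end,"yaw",np.degrees(np.arctan2(d[1],d[0])))
print("dark outer lathy at 25in", (md+dd*((end-.025*d-md)@dd)-org)@n*1e3)
O=end-.130*d; print("lath origin",O)
# clamp bar
U=[];W=[]
for c in range(354,382):
    yc=int(round(184.7-(c-354)*.27))+1
    col=r[:,c]
    for q in range(yc,yc-6,-1):
        if col[q]<158<=col[q-1]: U.append(ray("top",c,q-(158-col[q])/(col[q-1]-col[q]),.022)[:2]);break
    for q in range(yc,yc+6):
        if col[q]>117>=col[q+1]: W.append(ray("top",c,q+(col[q]-117)/(col[q]-col[q+1]),.022)[:2]);break
mu,du,su=fit(U);mw,dw,sw=fit(W)
for k,(a,x,s) in dict(U=(mu,du,su),W=(mw,dw,sw)).items(): print(k,a,x*np.sign(x[1]),np.degrees(np.arctan2(*(x*np.sign(x[1]))[::-1])),s*1e3)
R=ray("top",343.944,183.439,.025)[:2]
x=du*np.sign(du[1])+dw*np.sign(dw[1]);x/=np.hypot(*x);y=np.array([-x[1],x[0]])
print("clamp x",x,np.degrees(np.arctan2(x[1],x[0])),"edges y",(mu-R)@y*1e3,(mw-R)@y*1e3)
# side check rivet
E
python3 - <<'E'
import cv2,numpy as np
s=cv2.cvtColor(cv2.imread("pics/side0.png"),cv2.COLOR_BGR2GRAY);print(s[362:378:2,294:316:2])
E
```

```text
light outer edge [0.52476753 0.13752671] [ 0.0454497  -0.99896663] 0.3810370646724124
n(lath y) [0.99896663 0.0454497 ]
dark outer [0.54583376 0.13869642] [ 0.07944517 -0.99683924] 0.6765247385582486
200 230.54545454545453
201 230.74285714285713
202 230.7941176470588
end centre(y=0) [0.53850629 0.03357526] yaw -87.39502668016206
dark outer lathy at 25in 14.795661297572368
lath origin [0.53259783 0.16344092]
U [ 0.60584793 -0.3135025 ] [-0.33621124  0.9417866 ] 109.6462099482798 0.6773320802578954
W [ 0.59286114 -0.31494301] [-0.29993354  0.9539601 ] 107.45361136162677 0.8934214480587497
clamp x [-0.31813063  0.94804689] 108.54991065495328 edges y 2.6666604795363575 15.43701363040764
[[147 145 133 106  81  96 114 116 123 137 144]
 [148 140 124 112  88  98 116 118 119 120 128]
 [150 135 120 117 112 107 113 116 118 118 118]
 [140 122 116 108  81  66  78 109 118 119 117]
 [132 120 115 100  65  55  60 105 119 117 114]
 [122 116 119 114  85  70  89 113 117 118  93]
 [116 116 118 117 115 113 117 116 116 117  77]
 [107 114 105 111 118 116 117 118 119  93  65]]
```

```bash
cat > go.py <<'E'
import sys
from h import *
# usage: go.py x y z(TCP) yawdeg(tool x) -> remaining shift in tool axes, cm, and turn about tool z
from scipy.spatial.transform import Rotation as Rn
o=robot.get_obs();M=Rn.from_quat(o["tool_rot"]).as_matrix()
x,y,z,w=map(float,sys.argv[1:5]);c,s=np.cos(np.radians(w)),np.sin(np.radians(w))
T=np.array([[c,s,0],[s,-c,0],[0,0,-1]]).T
T=np.array([[c,s,0],[s,-c,0],[0,0,-1]])
d=np.array([x,y,z])-o["position"]
print("t",o["time"],"shift now-axes cm",np.round(M.T@d*100,2),"final-axes",np.round(T.T@d*100,2),"turn",np.round(Rn.from_matrix(M.T@T).as_rotvec(),3),"w",round(o["grip_width"],4),"gf",o["grip_force"],"F",np.round(o["ft_force"],1),"q6",round(o["q"][5],2))
E
python3 -m crank '[[0,0,0,0,0,-0.185,0],[0,0,0,0,0,-0.185,0],[0,0,0,0,0,-0.185,0],[0,0,0,0,0,-0.185,0],[0,0,0,0,0,-0.185,0]]' 30
python3 -m crank '[[0,0,0,0,0,-0.185,0],[0,0,0,0,0,-0.185,0],[0,0,0,0,0,-0.185,0],[0,0,0,0,0,-0.06,0]]'
python3 -m crank '[[2,4.6,0,0,0,0,0],[2,4.6,0,0,0,0,0],[2,4.6,0,0,0,0,0],[2,4.6,0,0,0,0,0],[2,4.6,0,0,0,0,0]]'
python3 -m crank '[[2,4.6,0,0,0,0,0],[2,4.6,0,0,0,0,0],[2,4.6,0,0,0,0,0],[0,0,0,0,0,0,0],[0,0,0,0,0,0,0]]'
python3 go.py 0.5878 -0.2496 0.15 108.5
```

```text
time: 0.72
position: [0.2153, -0.5863, 0.2917]
tool_rot: [0.801, 0.598, 0.0, -0.001]
ft_force: [-0.3, -0.5, -0.0]
grip_width: 0.0869
grip_force: 0.0
time: 1.23
position: [0.2153, -0.5863, 0.2916]
tool_rot: [0.584, 0.812, 0.0, -0.0]
ft_force: [-0.5, 0.7, 0.1]
grip_width: 0.0871
grip_force: 0.0
time: 1.85
position: [0.403, -0.4179, 0.2919]
tool_rot: [0.585, 0.811, 0.0, -0.0]
ft_force: [-0.1, -0.6, 0.4]
grip_width: 0.087
grip_force: 0.0
time: 2.48
position: [0.5137, -0.3187, 0.2918]
tool_rot: [0.585, 0.811, -0.0, -0.001]
ft_force: [-0.8, 0.2, -0.4]
grip_width: 0.0868
grip_force: 0.0
t 2.475 shift now-axes cm [ 4.21  9.23 14.17] final-axes [ 4.2   9.22 14.18] turn [-0.001 -0.001 -0.001] w 0.0868 gf 0.0 F [-0.8  0.2 -0.4] q6 -1.06
```

```bash
python3 -m crank '[[2.1,4.6,3,0,0,0,0],[2.1,4.6,3,0,0,0,0],[0,0,4,0,0,0,0],[0,0,4,0,0,0,0],[0,0,0,0,0,0,0]]'
python3 go.py 0.5878 -0.2496 0.073 108.5
python3 - <<'E'
from h import *
t=cams.camera("top")[:,:,::-1]; s=cams.camera("side")[:,:,::-1]
a=cv2.resize(s[190:320,140:300],None,fx=5,fy=5,interpolation=cv2.INTER_CUBIC)[:600,:800]
cv2.imwrite("pics/d1.png",a)
E
```

```text
time: 3.1
position: [0.5853, -0.25, 0.1489]
tool_rot: [0.586, 0.81, -0.0, -0.004]
ft_force: [-0.5, -0.0, -0.0]
grip_width: 0.0868
grip_force: 0.0
t 3.1 shift now-axes cm [-0.09  0.3   7.59] final-axes [-0.04  0.25  7.59] turn [-0.006 -0.007 -0.004] w 0.0868 gf 0.0 F [-0.5 -0.  -0. ] q6 -0.9
```

View pics/d1.png

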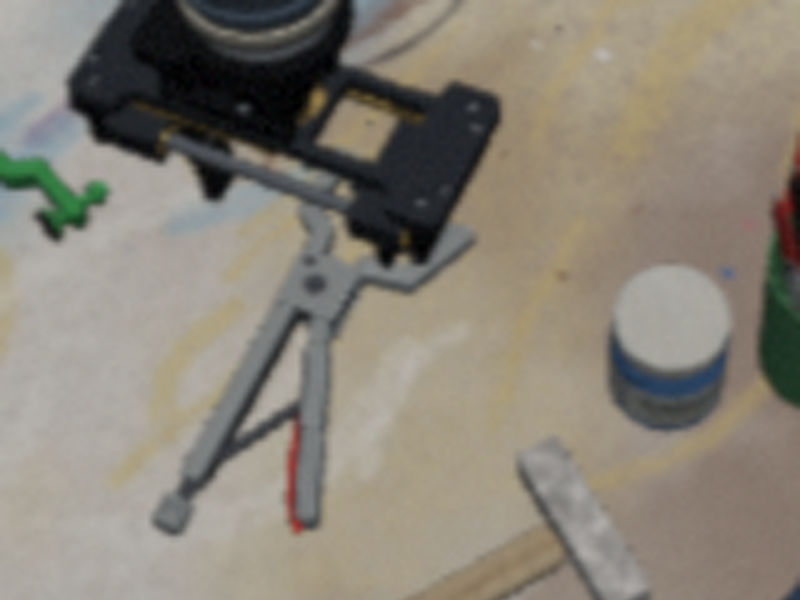

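The fingers straddle the head, which sits at about (320,285) in the crop, aligned across it. The jar at (670,370) is clear. I'll descend.

```bash
python3 -m crank '[[0,0.2,2.5,0,0,0,0],[0,0,2.5,0,0,0,0],[0,0,2,0,0,0,0],[0,0,0.5,0,0,0,0],[0,0,0,0,0,0,0]]'
python3 go.py 0.5878 -0.2496 0.073 108.5
```

```text
time: 3.82
position: [0.5904, -0.2496, 0.0778]
tool_rot: [0.585, 0.811, 0.0, 0.0]
ft_force: [0.5, -0.1, 0.7]
grip_width: 0.0872
grip_force: 0.0
t 3.825 shift now-axes cm [ 0.09 -0.24  0.48] final-axes [ 0.09 -0.24  0.48] turn [ 0.001  0.001 -0.002] w 0.0872 gf 0.0 F [ 0.5 -0.1  0.7] q6 -0.89
```

```bash
python3 -m crank '[[0.1,-0.2,0.4,0,0,0,0],[0,0,0,0,0,0,0.5],[0,0,0,0,0,0,1],[0,0,0,0,0,0,1],[0,0,0,0,0,0,1]]' 30
python3 -m crank '[[0,0,0,0,0,0,1],[0,0,0,0,0,0,1]]' 30
python3 go.py 0.5878 -0.2496 0.073 108.5
```

```text
time: 4.45
position: [0.5879, -0.2489, 0.0733]
tool_rot: [0.585, 0.811, 0.0, 0.0]
ft_force: [-0.6, 0.0, -0.3]
grip_width: 0.0549
grip_force: 0.0
time: 4.7
position: [0.5883, -0.249, 0.0734]
tool_rot: [0.585, 0.811, 0.0, 0.001]
ft_force: [-2.3, -0.4, -0.2]
grip_width: 0.0351
grip_force: 12.6
t 4.7 shift now-axes cm [-0.04 -0.07  0.04] final-axes [-0.04 -0.07  0.04] turn [ 0.001  0.001 -0.002] w 0.0351 gf 12.568468452373054 F [-2.3 -0.4 -0.2] q6 -0.9
```

```bash
python3 -m crank '[[0,0,-0.5,0,0,0,1],[0,0,-2,0,0,0,1],[0,0,-3,0,0,0,1],[0,0,-2,0,0,0,1],[0,0,0,0,0,0,1]]' 40
python3 -m crank '[[0,0,0,0,0,0.07,1],[0,0,0,0,0,0.07,1],[0,0,0,0,0,0.07,1],[0,0,0,0,0,0.068,1],[0,0,0,0,0,0,1]]' 40
python3 go.py 0.5350 -0.0103 0.15 92.6
```

```text
time: 5.32
position: [0.5889, -0.2496, 0.1507]
tool_rot: [0.585, 0.811, 0.0, 0.002]
ft_force: [0.5, 0.1, -5.8]
grip_width: 0.0344
grip_force: 39.9
time: 5.95
position: [0.5871, -0.2485, 0.1471]
tool_rot: [0.691, 0.722, -0.0, -0.001]
ft_force: [0.8, 0.5, -5.3]
grip_width: 0.0349
grip_force: 39.9
t 5.95 shift now-axes cm [24.03 -4.17 -0.24] final-axes [24.03 -4.13 -0.29] turn [-0.002 -0.001 -0.002] w 0.0349 gf 39.85849412740208 F [ 0.8  0.5 -5.3] q6 -0.62
```

```bash
python3 -m crank '[[3,-0.6,0,0,0,0,1],[4.5,-0.8,0,0,0,0,1],[4.5,-0.8,0,0,0,0,1],[4.5,-0.8,0,0,0,0,1],[4.5,-0.7,0,0,0,0,1]]'
python3 -m crank '[[3,-0.45,0,0,0,0,1],[0,0,0,0,0,0,1],[0,0,0,0,0,0,1]]'
python3 go.py 0.5350 -0.0103 0.15 92.6
python3 - <<'E'
from h import *
t=cams.camera("top")[:,:,::-1]; s=cams.camera("side")[:,:,::-1]
a=cv2.resize(t[150:230,180:310],None,fx=6,fy=6,interpolation=cv2.INTER_CUBIC)[:300]
s=cv2.resize(s[110:185,190:320],None,fx=6,fy=6,interpolation=cv2.INTER_CUBIC)[:,:780]
a=cv2.resize(t[165:225,180:310],None,fx=5,fy=5,interpolation=cv2.INTER_CUBIC);s=cv2.resize(cams.camera("side")[120:200,180:310,::-1],None,fx=5,fy=3.7,interpolation=cv2.INTER_CUBIC)
cv2.imwrite("pics/e1.png",np.vstack([a,s])[:600])
E
```

```text
time: 6.58
position: [0.5413, -0.0394, 0.148]
tool_rot: [0.691, 0.722, -0.0, -0.0]
ft_force: [-0.2, -0.2, -5.6]
grip_width: 0.0346
grip_force: 39.8
time: 6.95
position: [0.5366, -0.0112, 0.1483]
tool_rot: [0.691, 0.723, 0.0, 0.001]
ft_force: [0.1, 0.0, -5.3]
grip_width: 0.0346
grip_force: 40.0
t 6.95 shift now-axes cm [ 0.1  -0.16 -0.17] final-axes [ 0.1  -0.16 -0.17] turn [ 0.001  0.001 -0.001] w 0.0346 gf 40.04642695072107 F [ 0.1  0.  -5.3] q6 -0.27
```

View pics/e1.png

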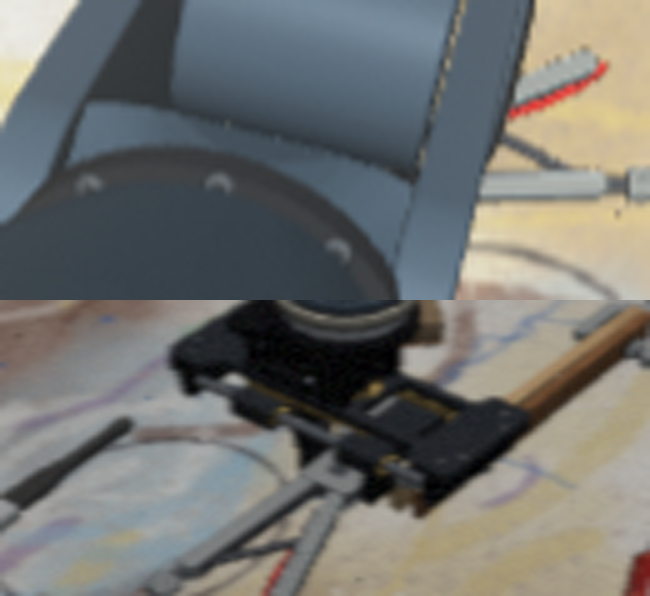

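The arm hides the jaws from the top camera. The fixed bar and set screw are visible at about (545,185) in the upper part, so I'll check the clamp's yaw and offset from that.

```bash
python3 - <<'E'
from h import *
t=cams.camera("top").astype(float);np.save("t1.npy",t)
O=np.array([.5326,.1634]);d=np.array([.04545,-.99897]);n=np.array([.99897,.04545])
r=t[...,0]
for c in(280,290,298):print(c,r[196:210,c].astype(int),t[196:210,c,2].astype(int))
Z=robot.get_obs()["position"][2]-.0734+.022
sat=t.max(2)-t.min(2)
for c in range(278,302,3):
    g=np.where((sat[190:212,c]<14))[0]+190
    p=[(np.array(ray("top",c,e,Z)[:2])-O) for e in(g.min()-.5,g.max()+.5)]
    print(c,g.min(),g.max(),[np.round([q@d*1e3,q@n*1e3],1).tolist() for q in p])
E
```

```text
280 [196 200 204 159 151 172 170 167 126 149 201 217 222 224] [151 150 149 133 155 174 171 172 130 121 157 165 158 158]
290 [125  97  93 127 164 174 171 166 123 171 210 216 219 219] [107 101  96 133 167 175 172 171 127 130 152 149 148 150]
298 [210 210 190 177 176 174 170 160 131 177 212 216 217 214] [151 151 143 168 179 174 171 164 128 133 150 150 153 154]
278 194 204 [[245.1, 3.0], [244.3, -23.1]]
281 191 204 [[252.4, 10.0], [251.4, -23.2]]
284 194 204 [[259.3, 2.7], [258.4, -23.4]]
287 195 204 [[266.2, 0.2], [265.4, -23.5]]
290 197 204 [[273.1, -4.7], [272.4, -23.6]]
293 198 204 [[280.1, -7.2], [279.4, -23.8]]
296 199 204 [[287.0, -9.7], [286.5, -23.9]]
299 200 204 [[294.0, -12.3], [293.5, -24.1]]
```

```bash
python3 -m crank '[[0.1,-0.26,0,0,0,0,1],[0,0,0,0,0,0,1],[0,0,1.5,0,0,0,1],[0,0,1.5,0,0,0,1],[0,0,0,0,0,0,1]]'
python3 go.py 0.5340 -0.0103 0.0745 92.6
python3 -m crank '[[0,0,1,0,0,0,1],[0,0,1,0,0,0,1],[0,0,1,0,0,0,1],[0,0,0,0,0,0,1],[0,0,0,0,0,0,1]]'
python3 go.py 0.5340 -0.0103 0.0745 92.6
```

```text
time: 7.78
position: [0.5322, -0.0098, 0.1163]
tool_rot: [0.692, 0.722, -0.001, -0.002]
ft_force: [-0.4, 0.1, -5.4]
grip_width: 0.0348
grip_force: 40.1
t 7.775 shift now-axes cm [-0.07  0.2   4.18] final-axes [-0.06  0.18  4.18] turn [-0.004 -0.001 -0.002] w 0.0348 gf 40.10209678206593 F [-0.4  0.1 -5.4] q6 -0.27
time: 8.4
position: [0.5336, -0.0101, 0.0883]
tool_rot: [0.692, 0.722, 0.0, 0.0]
ft_force: [0.6, 0.7, -5.0]
grip_width: 0.035
grip_force: 40.1
t 8.4 shift now-axes cm [-0.03  0.04  1.38] final-axes [-0.03  0.04  1.38] turn [ 0.     0.    -0.002] w 0.035 gf 40.09818030288443 F [ 0.6  0.7 -5. ] q6 -0.27
```

```bash
python3 -m crank '[[0,0,0.5,0,0,0,1],[0,0,0.5,0,0,0,1],[0,0,0.3,0,0,0,1],[0,0,0,0,0,0,1]]'
python3 go.py 0.5340 -0.0103 0.0735 92.6
```

```text
time: 8.9
position: [0.5332, -0.01, 0.0749]
tool_rot: [0.692, 0.722, -0.0, -0.0]
ft_force: [-0.0, 0.7, -5.5]
grip_width: 0.0348
grip_force: 40.1
t 8.9 shift now-axes cm [-0.03  0.08  0.14] final-axes [-0.03  0.08  0.14] turn [-0.001 -0.    -0.002] w 0.0348 gf 40.092127398820594 F [-0.   0.7 -5.5] q6 -0.27
```

```bash
python3 -m crank '[[0,0,0.15,0,0,0,1],[0,0,0,0,0,0,1]]'
python3 -m crank '[[0,0,0,0,0,0,0.4],[0,0,0,0,0,0,0],[0,0,0,0,0,0,0],[0,0,0,0,0,0,0],[0,0,0,0,0,0,0]]'
python3 -m crank '[[0,0,-2,0,0,0,0],[0,0,-4,0,0,0,0],[0,0,-5,0,0,0,0],[-5,0,-5,0,0,0,0],[-5,0,0,0,0,0,0]]'
python3 -m crank '[[-4,0,0,0,0,0,0],[0,0,0,0,0,0,0]]'
python3 - <<'E'
from h import *
t=cams.camera("top");np.save("t2.npy",t)
s=cams.camera("side");np.save("s2.npy",s)
a=cv2.resize(t[165:225,190:310,::-1],None,fx=6,fy=6,interpolation=cv2.INTER_CUBIC)
b=cv2.resize(s[120:220,190:310,::-1],None,fx=6,fy=6,interpolation=cv2.INTER_CUBIC)[:,:]
b=cv2.resize(s[130:200,190:310,::-1],None,fx=6,fy=3.4,interpolation=cv2.INTER_CUBIC)
cv2.imwrite("pics/f1.png",np.vstack([a,b])[:600])
E
```

```text
time: 9.15
position: [0.5334, -0.01, 0.0737]
tool_rot: [0.692, 0.722, 0.0, -0.0]
ft_force: [-0.1, -0.1, -4.9]
grip_width: 0.0348
grip_force: 40.1
time: 9.78
position: [0.5335, -0.0101, 0.0739]
tool_rot: [0.692, 0.722, 0.0, 0.0]
ft_force: [-0.9, 0.0, -0.5]
grip_width: 0.0769
grip_force: 0.0
time: 10.4
position: [0.5395, -0.1051, 0.232]
tool_rot: [0.691, 0.723, 0.002, 0.004]
ft_force: [0.9, -0.7, 0.0]
grip_width: 0.0872
grip_force: 0.0
time: 10.65
position: [0.5396, -0.1469, 0.2282]
tool_rot: [0.693, 0.721, 0.0, 0.001]
ft_force: [-0.3, 0.9, 0.2]
grip_width: 0.0868
grip_force: 0.0
```

View pics/f1.png

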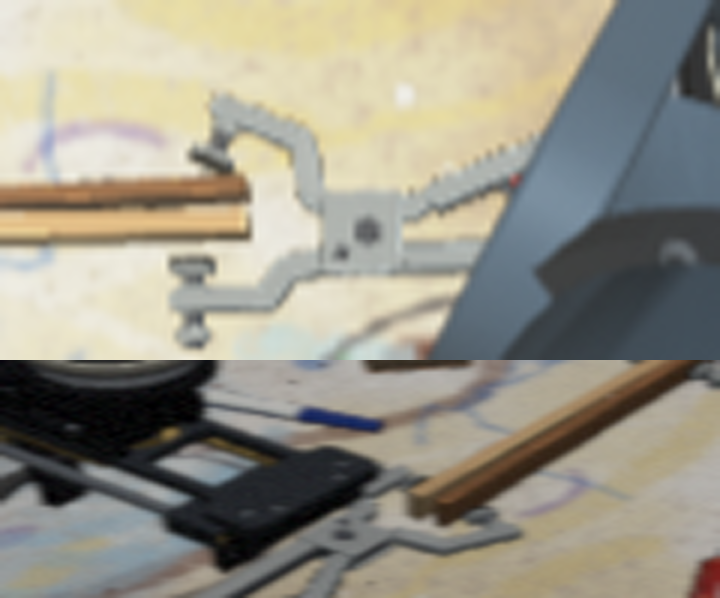

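The clamp lies flat with its pads on both sides of the laths: fixed pad at (192,262) and moving pad at (212,155), with the lath end at x=248. I'll measure the gaps.

```bash
python3 - <<'E'
from h import *
t=np.load("t2.npy").astype(float)
O=np.array([.5326,.1634]);d=np.array([.04545,-.99897]);n=np.array([.99897,.04545])
L=lambda u,v,z:np.round([(ray("top",u,v,z)[:2]-O)@d*1e3,(ray("top",u,v,z)[:2]-O)@n*1e3],1)
y0,y1,x0,x1=198,208,246,257
print(t[198:209,246:257].mean(2).astype(int))
w=np.clip(120-t[200:207,248:255].mean(2),0,None)
E
python3 - <<'E'
import sys;sys.path.insert(0,".")
from h import *
O=np.array([.5326,.1634]);d=np.array([.04545,-.99897]);n=np.array([.99897,.04545])
def L(u,v,z,s):
    p=ray("top",190+(u+.5)/6-.5,165+(v+.5)/6-.5,z)[:2]-O;print(s,np.round([p@d*1e3,p@n*1e3],1))
L(367,231,.025,"rivet (180,-7)")
L(192,258,.022,"fixed pad face"); L(192,258,.012,"same lower z")
L(205,165,.022,"moving pad"); L(230,170,.022,"moving pad near edge")
L(440,268,.022,"bar lower edge (y -7-17)")
L(248,238,.036,"lath end corner(130,-9)")
E
```

```text
[[176 176 177 177 175 175 174 175 176 173 177]
 [176 176 176 177 176 175 175 175 176 173 180]
 [176 176 177 176 175 166 173 176 176 173 183]
 [176 176 177 158 141 128 150 173 176 174 184]
 [176 176 177 129 106 101 115 150 174 173 186]
 [176 175 177 117 102 101 101 143 173 173 188]
 [176 176 177 119 102 101  96 142 172 174 190]
 [158 163 176 157 139 125 144 161 175 173 191]
 [126 126 161 174 169 161 171 175 176 174 192]
 [108  96 162 174 176 174 173 175 176 173 182]
 [152 149 174 174 175 174 173 174 176 173 174]]
rivet (180,-7) [180.2  -8.8]
fixed pad face [105.7 -18.4]
same lower z [104.8 -17.2]
moving pad [111.5  21.5]
moving pad near edge [122.1  19.1]
bar lower edge (y -7-17) [210.9 -24.8]
lath end corner(130,-9) [130.4 -12.2]
```

```bash
python3 - <<'E'
from h import *
t=np.load("t2.npy").astype(int)
O=np.array([.5326,.1634]);d=np.array([.04545,-.99897]);n=np.array([.99897,.04545])
for c in(219,221,223,225):
    print(c,"R",t[200:213,c,0],"dark side",t[186:200,c,0])
for v in(203,206,207,208):print(v,[np.round((ray("top",221,v,z)[:2]-O)@n*1e3,1) for z in(.022,.036)])
for c in range(225,232):print(c,t[186:200,c,0])
E
```

```text
219 R [197 222 225 179 114 174 224 191 116 140 154 211 217] dark side [231 227 227 230 231 231 231 232 210 169 162 124  85 130]
221 R [219 222 225 177 111 172 223 178 116 148 134 113 143] dark side [232 232 232 221 170 175 222 232 196 158 161 126  89 180]
223 R [222 223 227 177 110 172 225 179 113 146 130 100 138] dark side [230 231 222 189 125  74 158 194 172 157 174 138  89 187]
225 R [221 222 226 181 115 202 233 208 132 109 148 216 203] dark side [166 150 132 136 143 106  74 137 159 157 169 132  88 186]
203 [np.float64(-6.6), np.float64(-8.6)]
206 [np.float64(-14.3), np.float64(-16.1)]
207 [np.float64(-16.9), np.float64(-18.7)]
208 [np.float64(-19.5), np.float64(-21.2)]
225 [166 150 132 136 143 106  74 137 159 157 169 132  88 186]
226 [144 112 105 108 151 131  80  87 134 156 156 120 106 191]
227 [160 126 101 109 151 147  99  76 129 156 151 116 109 192]
228 [173 136 149 205 223 183 112  99 138 156 148 113 107 192]
229 [150 171 211 227 228 225 222 189 156 156 146 111 106 194]
230 [139 194 227 230 229 229 230 217 171 147 131 101 129 208]
231 [139 195 229 230 231 231 231 229 225 188 152 130 142 213]
```

The fixed pad is about 8 mm off the light lath, and the moving pad about 4–5 mm off the dark one. I'll re-grip the head and slide the clamp 5.5 mm towards the fixed-pad contact, so that squeezing won't drag the laths.

```bash
python3 go.py 0.5335 -0.0101 0.15 92.6
python3 -m crank '[[5,0,2,0,0,0,0],[5,0,3,0,0,0,0],[3.5,0,2.5,0,0,0,0],[0,0,0,0,0,0,0],[0,0,0,0,0,0,0]]'
python3 go.py 0.5335 -0.0101 0.0737 92.6
```

```text
t 10.75 shift now-axes cm [13.38  0.06  7.78] final-axes [13.39  0.09  7.77] turn [-0.001 -0.001 -0.004] w 0.0871 gf 0.0 F [ 0.2 -0.1  0. ] q6 -0.5
time: 11.38
position: [0.5337, -0.0086, 0.1533]
tool_rot: [0.691, 0.723, 0.0, 0.0]
ft_force: [0.6, -0.4, 0.1]
grip_width: 0.0865
grip_force: 0.0
t 11.375 shift now-axes cm [-0.14 -0.03  7.96] final-axes [-0.14 -0.02  7.96] turn [ 0.001  0.    -0.001] w 0.0865 gf 0.0 F [ 0.6 -0.4  0.1] q6 -0.27
```

```bash
python3 -m crank '[[-0.1,0,3,0,0,0,0],[0,0,3,0,0,0,0],[0,0,1.9,0,0,0,0],[0,0,0,0,0,0,0],[0,0,0,0,0,0,0.5]]' 15
python3 -m crank '[[0,0,0,0,0,0,1],[0,0,0,0,0,0,1],[0,0,0,0,0,0,1],[0,0,0,0,0,0,1],[0,0,0,0,0,0,1]]' 15
python3 go.py 0.5390 -0.0099 0.0737 92.6
```

```text
time: 12.0
position: [0.5344, -0.0111, 0.075]
tool_rot: [0.692, 0.722, 0.001, 0.001]
ft_force: [-0.4, -0.5, -0.5]
grip_width: 0.0825
grip_force: 0.0
time: 12.62
position: [0.5336, -0.0102, 0.074]
tool_rot: [0.692, 0.722, 0.0, 0.0]
ft_force: [-3.2, 0.7, 2.6]
grip_width: 0.0349
grip_force: 13.1
t 12.625 shift now-axes cm [0.01 0.54 0.03] final-axes [0.   0.54 0.03] turn [ 0.     0.    -0.002] w 0.0349 gf 13.130162818415556 F [-3.2  0.7  2.6] q6 -0.27
```

Slide slowly, watching the lateral force.

```bash
python3 -m crank '[[0,0.1,-0.05,0,0,0,1],[0,0.1,0,0,0,0,1],[0,0.1,0,0,0,0,1],[0,0,0,0,0,0,1]]'
python3 -m crank '[[0,0.1,0,0,0,0,1],[0,0.1,0,0,0,0,1],[0,0,0,0,0,0,1]]'
python3 -m crank '[[0,0.1,0,0,0,0,1],[0,0,0,0,0,0,1]]'
python3 go.py 0.5390 -0.0099 0.0737 92.6
```

```text
time: 13.12
position: [0.5367, -0.01, 0.0741]
tool_rot: [0.692, 0.722, 0.0, 0.0]
ft_force: [0.2, 0.7, -4.1]
grip_width: 0.0347
grip_force: 14.8
time: 13.5
position: [0.5387, -0.01, 0.0744]
tool_rot: [0.692, 0.722, 0.0, 0.0]
ft_force: [-0.2, 0.2, -6.0]
grip_width: 0.0351
grip_force: 14.8
time: 13.75
position: [0.5396, -0.01, 0.0745]
tool_rot: [0.692, 0.722, 0.0, 0.0]
ft_force: [0.5, -0.6, -5.8]
grip_width: 0.0347
grip_force: 14.8
t 13.75 shift now-axes cm [ 0.01 -0.06  0.08] final-axes [ 0.01 -0.06  0.08] turn [ 0.     0.    -0.002] w 0.0347 gf 14.79732622829033 F [ 0.5 -0.6 -5.8] q6 -0.27
```

```bash
python3 -m crank '[[0,0.05,0,0,0,0,1],[0,0,0,0,0,0,1]]' | sed -n '2p;4p'
python3 -m crank '[[0,0.05,0,0,0,0,1],[0,0,0,0,0,0,1]]'| sed -n '2p;4p'
```

```text
position: [0.54, -0.01, 0.0745]
ft_force: [0.1, -0.4, -5.1]
position: [0.5405, -0.0099, 0.0744]
ft_force: [0.5, -0.9, -5.2]
```

```bash
python3 -m crank '[[0,0,0.1,0,0,0,1],[0,0,0,0,0,0,1],[0,0,0,0,0,0,0.4],[0,0,0,0,0,0,0],[0,0,0,0,0,0,0]]'
python3 -m crank '[[0,0,0,0,0,0,0],[0,0,0,0,0,0,0],[0,0,-3,0,0,0,0],[0,0,-4,0,0,0,0],[-4,0,-3,0,0,0,0]]'
python3 -m crank '[[-5,0,0,0,0,0,0],[-5,0,0,0,0,0,0],[-5,0,0,0,0,0,0],[0,0,0,0,0,0,0]]'
python3 - <<'E'
from h import *
t=cams.camera("top");np.save("t3.npy",t)
a=cv2.resize(t[165:225,130:310,::-1],None,fx=4.4,fy=5,interpolation=cv2.INTER_CUBIC)
cv2.imwrite("pics/g1.png",a[:,:800])
O=np.array([.5326,.1634]);d=np.array([.04545,-.99897]);n=np.array([.99897,.04545])
for c in(219,221,223):print(c,t[198:213,c,0])
for v in(203,204,205):print(v,[np.round((ray("top",221,v,z)[:2]-O)@n*1e3,1) for z in(.022,.036)])
E
```

```text
time: 14.88
position: [0.5407, -0.01, 0.0736]
tool_rot: [0.692, 0.722, 0.0, 0.0]
ft_force: [-0.2, 0.4, -0.2]
grip_width: 0.0572
grip_force: 0.0
time: 15.5
position: [0.5418, -0.0483, 0.1747]
tool_rot: [0.69, 0.724, 0.0, -0.0]
ft_force: [2.0, -1.3, -0.2]
grip_width: 0.0866
grip_force: 0.0
time: 16.0
position: [0.5493, -0.2038, 0.1737]
tool_rot: [0.693, 0.72, 0.0, 0.002]
ft_force: [0.3, 0.1, -0.6]
grip_width: 0.0873
grip_force: 0.0
219 [ 98  98  98  98  99  99  99 100  99 100 100 101 100 101 101]
221 [ 98  98  99  98  99  99  99  99 100  99 100 100 101 100 100]
223 [ 97  97  98  98  98  98  98  98  99  99 100 100 100 100 101]
203 [np.float64(-6.6), np.float64(-8.6)]
204 [np.float64(-9.2), np.float64(-11.1)]
205 [np.float64(-11.8), np.float64(-13.6)]
```

View pics/g1.png

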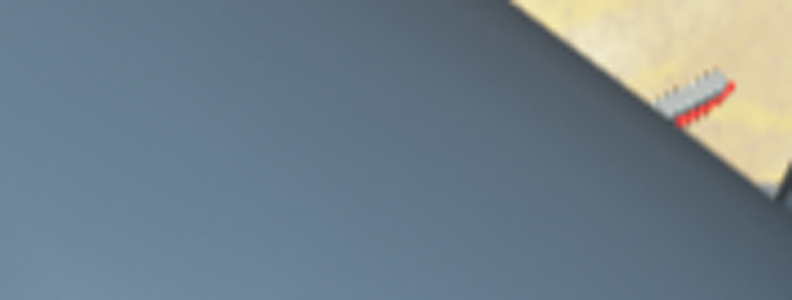

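```bash
python3 go.py 0.5615 -0.1036 0.13 92.6
python3 -m crank '[[5,0.5,1,0,0,0,0],[5,0.9,2.5,0,0,0,0],[0,0,0,0,0,0,0],[0,0,0,0,0,0,0]]' >/dev/null
python3 go.py 0.5615 -0.1036 0.0745 92.6
```

```text
t 16.05 shift now-axes cm [9.72 1.69 4.33] final-axes [9.71 1.75 4.33] turn [ 0.    -0.    -0.006] w 0.0872 gf 0.0 F [-0.6  0.6  0.5] q6 -0.58
t 16.55 shift now-axes cm [-0.56  0.31  6.39] final-axes [-0.56  0.31  6.39] turn [-0.  0. -0.] w 0.0871 gf 0.0 F [ 0.4 -0.1  0.6] q6 -0.42
```

```bash
python3 -m crank '[[-0.55,0.3,1,0,0,0,0],[0,0,1,0,0,0,0],[0,0,0,0,0,0,0],[0,0,0,0,0,0,0]]' >/dev/null
python3 go.py 0.5615 -0.1036 0.0745 92.6
python3 - <<'E'
from h import *
s=cams.camera("side");cv2.imwrite("pics/g2.png",cv2.resize(s[115:215,150:310,::-1],None,fx=5,fy=5,interpolation=cv2.INTER_CUBIC))
E
```

```text
t 17.05 shift now-axes cm [0.14 0.02 4.38] final-axes [0.14 0.02 4.38] turn [-0.    -0.    -0.003] w 0.0874 gf 0.0 F [-0.6  0.3  0.4] q6 -0.42
```

View pics/g2.png

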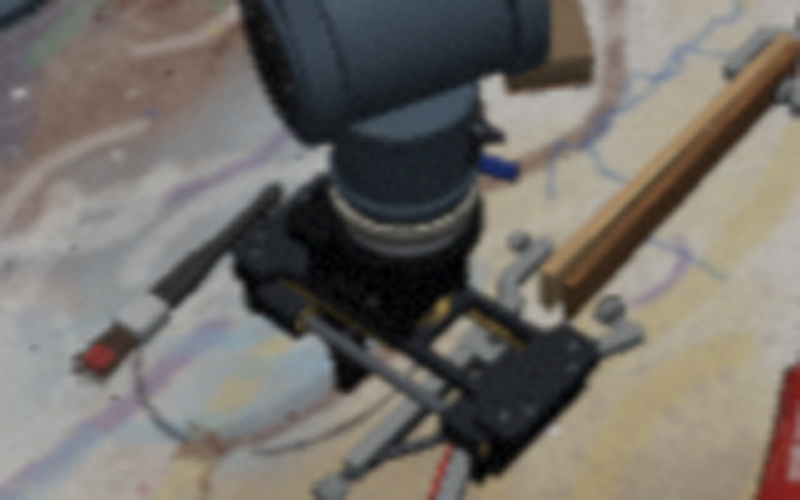

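The fingers straddle both handles, with the set screw at (335,485), the red lever at (440,475) and the pads still on both sides of the laths at (525,245) and (610,310). I'll descend.

```bash
python3 -m crank '[[0.1,0,2,0,0,0,0],[0,0,1.5,0,0,0,0],[0,0,0.8,0,0,0,0],[0,0,0,0,0,0,0],[0,0,0,0,0,0,0]]' 30
python3 go.py 0.5615 -0.1036 0.0745 92.6
```

```text
time: 17.73
position: [0.5618, -0.1038, 0.0757]
tool_rot: [0.692, 0.722, 0.0, 0.0]
ft_force: [-0.3, -0.4, 0.9]
grip_width: 0.087
grip_force: 0.0
t 17.725 shift now-axes cm [ 0.02 -0.03  0.12] final-axes [ 0.02 -0.03  0.12] turn [ 0.001  0.    -0.002] w 0.087 gf 0.0 F [-0.3 -0.4  0.9] q6 -0.42
```

```bash
python3 -m crank '[[0,0,0.1,0,0,0,0.1],[0,0,0,0,0,0,0.2],[0,0,0,0,0,0,0.22],[0,0,0,0,0,0,0.22]]' 30
python3 -m crank '[[0,-0.13,0,0,0,0,0.25],[0,-0.13,0,0,0,0,0.28],[0,-0.13,0,0,0,0,0.31],[0,-0.13,0,0,0,0,0.34],[0,0,0,0,0,0,0.34]]'
python3 go.py 0.5563 -0.1038 0.0745 92.6
```

```text
time: 18.23
position: [0.5615, -0.1036, 0.0745]
tool_rot: [0.692, 0.722, 0.0, 0.0]
ft_force: [0.6, -0.8, -0.3]
grip_width: 0.0684
grip_force: 0.0
time: 18.85
position: [0.556, -0.104, 0.0745]
tool_rot: [0.692, 0.722, -0.0, -0.0]
ft_force: [-0.3, -1.2, 1.2]
grip_width: 0.0578
grip_force: 5.3
t 18.85 shift now-axes cm [ 0.02  0.03 -0.  ] final-axes [ 0.02  0.03 -0.  ] turn [-0.001  0.    -0.002] w 0.0578 gf 5.295602926053107 F [-0.3 -1.2  1.2] q6 -0.42
```

```bash
python3 -m crank '[[0,-0.13,0,0,0,0,0.37],[0,-0.13,0,0,0,0,0.40],[0,0,0,0,0,0,0.40]]' | sed -n '2p;4,6p'
python3 -m crank '[[0,-0.13,0,0,0,0,0.43],[0,-0.13,0,0,0,0,0.46],[0,0,0,0,0,0,0.46]]' | sed -n '2p;4,6p'
```

```text
position: [0.5534, -0.1041, 0.0745]
ft_force: [-1.1, -1.9, 2.5]
grip_width: 0.053
grip_force: 6.2
position: [0.5509, -0.1042, 0.0745]
ft_force: [-1.2, -2.7, 2.3]
grip_width: 0.0475
grip_force: 9.2
```

```bash
python3 -m crank '[[0,-0.13,0,0,0,0,0.49],[0,-0.13,0,0,0,0,0.52],[0,0,0,0,0,0,0.52]]' | sed -n '2p;4,6p'
python3 -m crank '[[0,-0.13,0,0,0,0,0.55],[0,-0.13,0,0,0,0,0.58],[0,0,0,0,0,0,0.58]]' | sed -n '2p;4,6p'
```

```text
position: [0.5483, -0.1043, 0.0745]
ft_force: [-0.9, -3.3, 2.2]
grip_width: 0.0424
grip_force: 9.1
position: [0.5457, -0.1044, 0.0745]
ft_force: [-0.8, -3.9, 2.7]
grip_width: 0.0372
grip_force: 5.5
```

```bash
python3 -m crank '[[0,-0.06,0,0,0,0,0.60],[0,0,0,0,0,0,0.60]]' | sed -n '2p;4,6p'
python3 - <<'E'
from h import *
s=cams.camera("side");s0=np.load("s2.npy")
def f(x):return cv2.resize(x[125:185,215:300,::-1],None,fx=7,fy=5,interpolation=cv2.INTER_CUBIC)
cv2.imwrite("pics/h1.png",np.vstack([f(s0),f(s)]))
E
```

```text
position: [0.5447, -0.1044, 0.0745]
ft_force: [-2.6, -4.8, 3.7]
grip_width: 0.0351
grip_force: 4.3
```

View pics/h1.png

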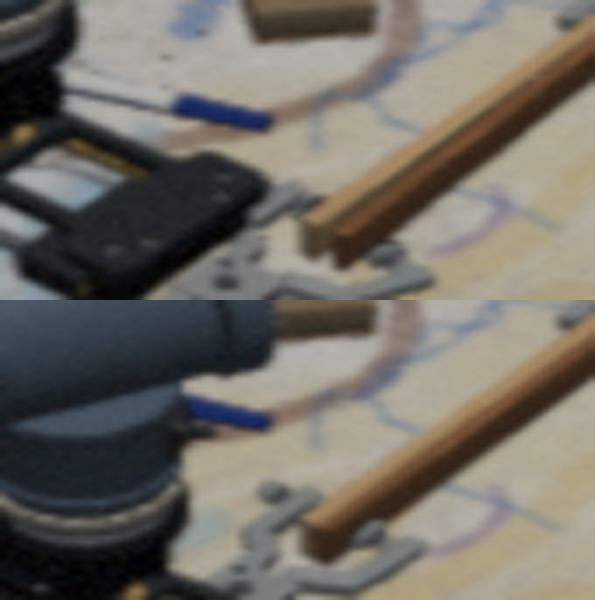

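In the lower half the laths are shut between the pads, and the end has not moved from (303,520). I'll squeeze fully now.

```bash
python3 -m crank '[[0,0,0,0,0,0,0.62],[0,-0.03,0,0,0,0,0.64],[0,0,0,0,0,0,0.64]]' 35| sed -n '2p;4,6p'
python3 -m crank '[[0,-0.05,0,0,0,0,0.67],[0,-0.05,0,0,0,0,0.70],[0,0,0,0,0,0,0.70],[0,0,0,0,0,0,0.70]]' 35| sed -n '2p;4,6p'
```

```text
position: [0.544, -0.1036, 0.074]
ft_force: [-1.7, -1.0, 1.1]
grip_width: 0.0319
grip_force: 1.2
position: [0.5437, -0.1037, 0.0741]
ft_force: [-1.7, 2.2, -1.5]
grip_width: 0.0274
grip_force: 34.8
```

```bash
python3 -m crank '[[0,0,0,0,0,0,1],[0,0,0,0,0,0,1],[0,0,0,0,0,0,1]]' 50| sed -n '2p;4,6p'
python3 -m crank '[[0,0,0,0,0,0,0.64],[0,0,0,0,0,0,0.6],[0,0,0,0,0,0,0.55],[0,0,0,0,0,0,0.5],[0,0,0,0,0,0,0.5]]' 35| sed -n '2p;4,6p'
python3 -m crank '[[0,0,0,0,0,0,0.3],[0,0,0,0,0,0,0.2],[0,0,0,0,0,0,0.2],[0,0,0,0,0,0,0.2]]' 35| sed -n '2p;4,6p'
python3 - <<'E'
from h import *
s=cams.camera("side");np.save("s5.npy",s)
E
```

```text
position: [0.5437, -0.1038, 0.0743]
ft_force: [-0.6, 4.6, -2.0]
grip_width: 0.0263
grip_force: 49.6
position: [0.5444, -0.1048, 0.0747]
ft_force: [-0.3, 0.6, 0.2]
grip_width: 0.0429
grip_force: 0.0
position: [0.544, -0.1043, 0.0744]
ft_force: [-0.4, -0.6, 0.2]
grip_width: 0.0682
grip_force: 0.0
```

```bash
python3 -m crank '[[0,0,-2,0,0,0,0],[0,0,-5,0,0,0,0],[0,0,-5,0,0,0,0],[-5,-2,0,0,0,0,0],[-5,-3,0,0,0,0,0]]'|sed -n '1,2p'
python3 -m crank '[[-5,-3,0,0,0,0,0],[-5,-3,0,0,0,0,0],[-5,-3,0,0,0,0,0],[-5,-3,0,0,0,0,0],[0,0,0,0,0,0,0]]' |sed -n '1,2p'
python3 - <<'E'
from h import *
t=cams.camera("top");np.save("t6.npy",t)
cv2.imwrite("pics/k1.png",np.vstack([cv2.resize(t[170:225,90:310,::-1],None,fx=3.6,fy=4,interpolation=cv2.INTER_CUBIC),cv2.resize(t[180:225,200:310,::-1],None,fx=7.2,fy=7.2,interpolation=cv2.INTER_CUBIC)]))
E
```

```text
time: 23.7
position: [0.4991, -0.2074, 0.1957]
time: 24.32
position: [0.3853, -0.4158, 0.1946]
```

View pics/k1.png

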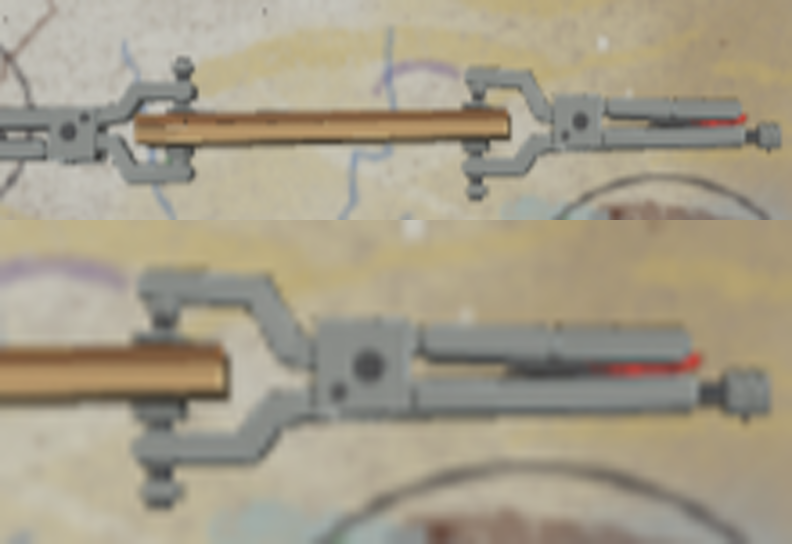

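The joint is shut with the pads on both faces. The handles lie parallel and have stayed locked since I let go. I'll check quickly that the laths have not moved, then hand in.

```bash
python3 - <<'E'
from h import *
a=np.load("top0.npy").astype(float)[...,0];b=np.load("t6.npy").astype(float)[...,0]
def e(r,c):
    for q in range(201,207):
        if r[q,c]>=132>r[q+1,c]:return q+(r[q,c]-132)/(r[q,c]-r[q+1,c])
for c in(160,180,200,210):print(c,e(a,c),e(b,c))
ch=lambda t:[np.round(t[q,227:234].astype(int)).tolist() for q in(201,202)]
print(ch(a),ch(b))
def w(u,v):p=ray("top",u,v,.022);return p
print(robot.get_obs()["time"])
# handle span, both clamps, 88 mm behind the rivet
O=np.array([.5326,.1634]);d=np.array([.04545,-.99897]);n=np.array([.99897,.04545])
t=np.load("t6.npy").astype(int)
for X in(.268,):
    p=O+X*d; c=int(round(proj("top",[*p,.022])[0]));print(c,[(r,*t[r,c]) for r in range(192,212)])
E
```

```text
160 204.2826086956522 204.375
180 203.86 203.98
200 203.67391304347825 203.75510204081633
210 203.45833333333334 203.40816326530611
[[171, 171, 171, 179, 137, 178, 187], [176, 176, 176, 182, 127, 177, 188]] [[176, 176, 176, 183, 118, 181, 192], [181, 181, 181, 187, 119, 182, 193]]
24.375
285 [(192, np.int64(165), np.int64(149), np.int64(120)), (193, np.int64(166), np.int64(150), np.int64(120)), (194, np.int64(138), np.int64(126), np.int64(103)), (195, np.int64(125), np.int64(125), np.int64(118)), (196, np.int64(134), np.int64(137), np.int64(133)), (197, np.int64(135), np.int64(138), np.int64(134)), (198, np.int64(134), np.int64(139), np.int64(135)), (199, np.int64(98), np.int64(101), np.int64(99)), (200, np.int64(136), np.int64(65), np.int64(61)), (201, np.int64(128), np.int64(84), np.int64(83)), (202, np.int64(123), np.int64(125), np.int64(123)), (203, np.int64(139), np.int64(141), np.int64(138)), (204, np.int64(137), np.int64(140), np.int64(137)), (205, np.int64(129), np.int64(134), np.int64(132)), (206, np.int64(106), np.int64(108), np.int64(104)), (207, np.int64(145), np.int64(133), np.int64(109)), (208, np.int64(173), np.int64(158), np.int64(121)), (209, np.int64(176), np.int64(161), np.int64(120)), (210, np.int64(176), np.int64(162), np.int64(125)), (211, np.int64(174), np.int64(162), np.int64(130))]
```

```bash
python3 -c "
from rig import ticket
print(ticket.hand_in())"
```

```text
the job is handed in; nothing more can be done
None
```

Job handed in at about 24 s: the clamp is locked across the free end, about 25 mm in, with the joint shut and the laths shifted less than about 0.5 mm; the squeeze readings I saw topped out at 9 N before the handles gave, short of the 14–26 N quoted, but after release they measured 29 mm across (30 mm is locked) and stayed shut.

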